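# Pin the lap disc stack to its stowage board

## Robot

A 6-joint arm with a two-finger parallel gripper is mounted at the origin on a cart in front of the work surface, level with it; the furniture and walls round the work are solid. World frame = base frame: x ahead of the robot, y to its left, z up, the work surface at z = 0. Lengths are in m, angles in rad, forces in N, time in s.
With the tool pointing down it reaches from about 0.3 to 0.75 m from the base axis. Payload 8.5 kg.
Tool frame: the origin (TCP) lies midway between the tips of the shut fingers; the grasp point (between the pads) lies 19 mm behind it (manip.grip_depth is the distance from the TCP to the grasp point, in m); z points along the fingers, y is the line along which they close (so a half turn about z gives the same grasp; the last joint's range is limited). The gripper opens to 88 mm and grips with 3 to 60 N. Pads are 18 mm wide; open, the fingers measure 123 mm over their backs; the gripper's body (75 mm by 187 mm) begins 45 mm behind the grasp point.
Start: joints at [0.891, 0.381, 1.297, -0, 1.464, -0.215], TCP at [0.247, 0.492, 0.239] pointing down, gripper open.
Joint ranges: [-3.11, 3.11], [-0.89, 2.33], [0.22, 2.48], [-1.42, 4.56], [0.17, 2.85], [-2.88, 2.88]. Speed limits (rad/s): [2.39, 2.39, 3.14, 3.14, 3.14, 3.14].

## Interface

Orientations are given as a unit quaternion [x, y, z, w].
In Python, from workcell import manip, optics gives the robot as it stands.
- The arm moves only by the tool jog_arm, never from a script. Its argument "deltas" is a list of rows, each a list of 6 numbers: the shift along the world's x, y, z in units of 25 mm (1.0 is 25 mm), then the turn, a rotation vector about the world's x, y, z in units of 6 degrees (1.0 is 6 degrees). A call has 1 to 10 rows; each row shifts and turns the commanded pose from where the row before left it; what a row does not reach is not made up. A row lasts 1/8 s, in which the tool goes at most 62.5 mm and 10.7 degrees, less where a joint would pass 70% of its speed; a pose out of reach is approached as far as the arm can. A call is refused whole if a number of a shift passes 1 or a number of a turn 1, either way. A call with a gripper value outside its range is refused whole. "grip" is the closure, from 0 (fully open) to 1 (shut), set as the call begins (left out, the last holds). The fingers move at their own pace and stop on an object; the grip force is fixed at half the most. Time passes only in rows, so rows that do not move let the fingers close. It gives the time, the measured TCP pose, the force, the opening and the grip force at its end, in the units of the state.
- manip.get_state(): the state, without advancing time (a new reading comes with each control period).
- optics.get_image(name): name is "side" or "top" or "wrist"; returns a dict with "img" (384x512x3 uint8, red, green, blue), "range_z" (384x512 float32, m along the optical axis (not along the pixel's ray), 0 where there is no reading), "K" (3x3 intrinsics, pixels), "R" (3x3) and "t" (3): a world point X has camera coordinates R X + t. Camera axes: x right, y down, z forward; pixel columns grow to the right and rows downward; lengths in m; the calibration is good to about 2 mm. The wrist camera is an equidistant fisheye: a pixel r from the principal point sees the ray r / f radians off the axis. A picture is of the moment at which its call begins.
- manip.finish_job(): hands the job in; it is judged then, once.
The state is a dict: "t": time; "joint_positions": joint angles; "qd": joint speeds; "tau": joint torques, N m; "position": TCP position; "ee_rot": TCP orientation; "force": force on the tool from outside, world axes, zero at the start; "torque": the same for the moment, N m; "gripper_width": opening from 0.0 (shut) to 1.0 (fully open); "finger_force": force on a finger pad.
Only numpy, scipy, OpenCV 4.12 (cv2) and the standard library are available. Lean on these libraries where they do the work, as an engineer would, in place of code of your own. Each camera call takes 0.05 s, during which the arm holds its last target. There are 200 camera calls.

## Task

Two small lap discs are stacked on their stowage board and need their stack pin before they are put away. Take the long pin with the red knob out of the wooden holder and push it down through both discs into the board until its flange sits flat on the upper disc, keeping hold of it until it is down, then let go. Leave the discs lying in place and leave the short yellow-knobbed pin in its holder.

Things in the scene. Friction and masses are not known exactly. Their poses are not given: they have to be found in the camera images.
- long_pin: Pin to use: upright, steel, RED knob, 0.08-0.17 kg. Origin: centre of its lower tip; z up along it. From the origin up: shank 16 mm in diameter to 60 mm (lowest 8 mm tapered to 8 mm wide), flange 40 mm wide to 65 mm, knob 28 mm in diameter to 100 mm (grip here). Starts in a hole of a fixed wooden holder 38 mm tall, tip 10 mm above the bench; lifting it 30 mm frees it.
- short_pin: Wrong pin, to be left alone: same shape, YELLOW knob, shank only 32 mm long (72 mm tall in all), too short for the stack. Stands in the holder's other hole, 80 mm from the long pin. Origin: centre of its lower tip, 10 mm above the bench; z up. Holder 130 x 50 x 38 mm, its two holes 19 mm wide and 28 mm deep, on its long centre line.
- board: Fixed round plywood board 124 mm across, 30 mm thick, flat on the bench. Origin: centre of its underside; z up. Upright bore in its centre, 26 mm wide, right through. Two loose ring discs lie over it, lower dark, upper grey, each 100 mm across, 18 mm thick, hole 26 mm wide; all holes line up within 2.5 mm. Stack top is 66 mm above the bench. With the long pin home its tip is 6 mm above this origin.
- upper_disc: Upper lap disc: loose grey ring 100 mm across, 18 mm thick, hole 26 mm wide, about 1 kg. Origin: centre of its underside (48 mm above the bench); z up along the hole; its upper face is 18 mm above the origin.

How it is judged:
By the outcome, as a careful person would: the job done as asked, in the order asked, and still so for the second after the job is handed in, with the robot touching nothing.
It also fails if it takes over 32 s, if anything falls off the work surface, if the arm or the gripper's body presses on something with over 40 N, if the wrist force passes 120 N, or if a joint passes its speed limit or range.

## Working session

There is one attempt and no reset: what is moved stays moved. The work goes in short steps, Python scripts to look and compute and a tool call to move; the robot and the scene stay as the last step left them, time stands still between calls to the robot, and variables do not carry over. Pictures are saved under pics/ and viewed, at most 10 in all, crops included, and the job is handed in when it is done.

Besides the shell and the picture viewer there is one more tool, called as name(argument=value, ...), one argument or row to a line, values as JSON. jog_arm: Moves the arm, as the interface text tells. Its arguments: {"type":"object","properties":{"deltas":{"type":"array"},"grip":{"type":"number"}},"required":["deltas"]}

```bash
mkdir -p pics; ls; python3 - <<'E'
from workcell import manip, optics
import cv2,numpy as np
s=manip.get_state(); print(s)
print(manip.grip_depth)
ims=[]
for n in("top","side"):
    d=optics.get_image(n); ims.append(d["img"]); np.savez(f"{n}.npz",**d); print(n,d["K"],d["R"],d["t"])
cv2.imwrite("pics/a.png",cv2.resize(np.vstack(ims)[:,:,::-1],None,fx=.78,fy=.78))
E
```

```text
pics
{'t': 0.0, 'joint_positions': array([ 8.90705628e-01,  3.81218908e-01,  1.29823483e+00, -5.86180592e-06,
        1.46359932e+00, -2.15304451e-01]), 'qd': array([ 4.84981468e-04,  1.26620964e-03, -4.55052304e-04,  4.12273175e-04,
        7.60494433e-05,  1.40360134e-03]), 'tau': array([-5.86855458e-04, -4.37931955e+01, -2.24561030e+01,  7.12557323e-02,
        3.52903234e-02, -1.73845106e-04]), 'position': array([0.24635879, 0.49143629, 0.23813421]), 'ee_rot': array([ 2.30306604e-01,  9.73117842e-01, -6.59497878e-04, -3.13470690e-04]), 'force': array([-0.59729522, -0.31170616,  0.68251407]), 'torque': array([ 0.0038825 ,  0.03653426, -0.02695191]), 'finger_force': 0.0, 'gripper_width': 0.998347415464546}
0.0187
top [[410.36904348   0.         260.3977329 ]
 [  0.         410.36904348 192.25453395]
 [  0.           0.           1.        ]] [[ 0.00870874 -0.99973875  0.02113289]
 [-0.99381734 -0.01099257 -0.11048192]
 [ 0.11068536 -0.02004007 -0.99365343]] [0.32699656 0.51089882 0.85896573]
side [[438.15015099   0.         255.36297702]
 [  0.         438.15015099 188.18169629]
 [  0.           0.           1.        ]] [[ 0.53874024  0.84228914 -0.01754858]
 [ 0.42607109 -0.29037259 -0.85682389]
 [-0.72678909  0.45412857 -0.51531045]] [-0.54943829 -0.06850118  1.11062111]
```

View pics/a.png

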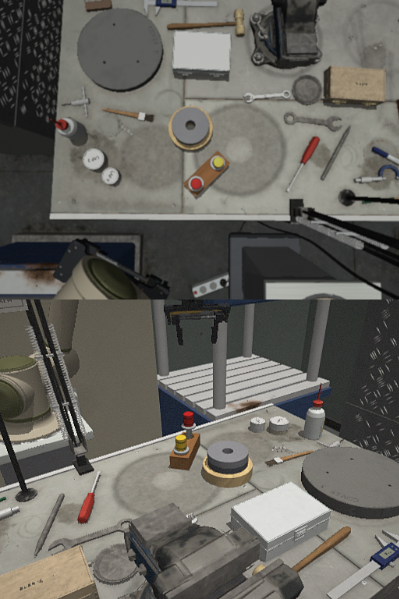

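The top view (0.78 scale) shows the red knob at about (196,184), the yellow knob at (218,162) and the stack at (190,127). Next I'll measure them using depth.

```bash
cat > h.py <<'E'
import numpy as np,cv2
def cloud(d):
    K,R,t,z=d["K"],d["R"],d["t"],d["range_z"]
    v,u=np.mgrid[:384,:512]
    c=np.dstack([(u-K[0,2])*z/K[0,0],(v-K[1,2])*z/K[1,1],z])
    return (c-t)@R
def circ(P):
    (x,y),r=cv2.minEnclosingCircle(P[:,:2].astype(np.float32)); return np.round([x,y,r],4)
E
python3 - <<'E'
from h import *
for n in("top","side"):
    d=np.load(n+".npz"); P=cloud(d); hsv=cv2.cvtColor(d["img"],cv2.COLOR_RGB2HSV).astype(int)
    H,S,V=hsv[...,0],hsv[...,1],hsv[...,2]
    if n=="top":
        c=P[163,244]; r0=P[236,250]; print("seeds",c,r0)
    near=lambda p,r: np.hypot(*(P[...,:2]-p[:2]).transpose(2,0,1))<r
    red=((H<6)|(H>174))&(S>130)&near(r0,.06); yel=(H>20)&(H<35)&(S>140)&near(r0,.13)
    for nm,m in(("red",red),("yel",yel)):
        Q=P[m]; zt=np.percentile(Q[:,2],95); T=Q[Q[:,2]>zt-.005]; print(n,nm,m.sum(),"ztop",zt,"n",len(T),"med",np.median(T,0),circ(T))
    D=P[near(c,.075)&(P[...,2]>.058)&(P[...,2]<.075)&(S<60)]
    print(n,"disc",len(D),D.mean(0),circ(D), "z",np.median(D[:,2]))
    # hole: pixels inside near centre with low z or dark
    c2=np.array(circ(D)[:2]); 
    Hh=near(c2,.03)&(P[...,2]<.055); v,u=np.nonzero(Hh); print("holepix",len(u),u.mean(),v.mean())
    # project hole rim: rays to plane z=.066
    K,R,t=d["K"],d["R"],d["t"]; o=-R.T@t
    rays=np.c_[(u-K[0,2])/K[0,0],(v-K[1,2])/K[1,1],np.ones(len(u))]@R
    X=o+rays*((.066-o[2])/rays[:,2])[:,None]; print("hole ctr",X.mean(0),circ(X))
d=np.load("top.npz")["img"][120:270,190:310]
cv2.imwrite("pics/b.png",cv2.resize(d,None,fx=4,fy=4,interpolation=2)[:,:,::-1])
E
```

```text
seeds [ 5.75707720e-01  3.68685909e-01 -2.87333784e-04] [0.41338472 0.35298927 0.1097292 ]
top red 142 ztop 0.11254058151717804 n 133 med [0.41528243 0.35108725 0.10999505] [0.415  0.3509 0.0127]
top yel 122 ztop 0.08417100318077217 n 119 med [0.46987793 0.29369138 0.08195503] [0.4449 0.3187 0.047 ]
top disc 1685 [0.56856898 0.36810804 0.0659034 ] [0.5694 0.3681 0.0501] z 0.06594373656838064
holepix 107 243.70093457943926 160.86915887850466
hole ctr [0.56800144 0.36797157 0.066     ] [0.5684 0.368  0.0121]
side red 217 ztop 0.11095267973710224 n 82 med [0.42163263 0.35022546 0.11007381] [0.4198 0.3521 0.0149]
side yel 248 ztop 0.08340466580422197 n 92 med [0.47613877 0.29324948 0.08226625] [0.4749 0.2945 0.0138]
side disc 1304 [0.577987   0.36506375 0.06605024] [0.5717 0.3695 0.0517] z 0.06668736856578028
holepix 16 291.5 196.5
hole ctr [0.57833901 0.36423504 0.066     ] [0.5783 0.3642 0.007 ]
```

View pics/b.png

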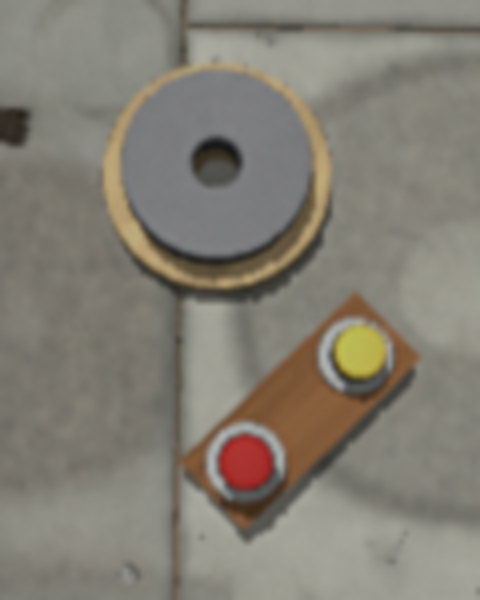

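The crop shows the red knob, the yellow knob and the disc hole clearly. My estimates are the pin at about (0.417, 0.351) and the hole at about (0.570, 0.368). The current yaw clears the yellow pin, so I'll go above the red one.

jog_arm(
  deltas=[
    [0.85,-0.7,0,0,0,0],
    [0.85,-0.7,0,0,0,0],
    [0.85,-0.7,0,0,0,0],
    [0.85,-0.7,0,0,0,0],
    [0.85,-0.7,0,0,0,0],
    [0.85,-0.7,-0.5,0,0,0],
    [0.85,-0.7,-0.5,0,0,0],
    [0.85,-0.7,-0.5,0,0,0],
    [0,0,-0.5,0,0,0],
    [0,0,0,0,0,0],
  ],
  grip=0,
)

```text
t: 1.35
position: [0.4156, 0.3518, 0.1878]
ee_rot: [0.23, 0.973, -0.001, -0.001]
force: [-0.3, -0.2, -0.3]
gripper_width: 0.999
finger_force: 0.0
```

```bash
python3 - <<'E'
from workcell import manip, optics
import cv2,numpy as np
s=manip.get_state(); print(s["t"],s["position"],s["ee_rot"],s["force"])
d=optics.get_image("wrist"); im=d["img"]; K,R,t=d["K"],d["R"],d["t"]
hsv=cv2.cvtColor(im,cv2.COLOR_RGB2HSV).astype(int);H,S,V=hsv.transpose(2,0,1)
m=((H<6)|(H>174))&(S>130)
n,l,st,ce=cv2.connectedComponentsWithStats(m.astype(np.uint8))
i=1+np.argmax(st[1:,4]); 
o=-R.T@t
def ray(u,v,z):
    x,y=(u-K[0,2])/K[0,0],(v-K[1,2])/K[1,1]; th=np.hypot(x,y)
    r=R.T@np.array([np.sin(th)*x/th,np.sin(th)*y/th,np.cos(th)]); return o+r*(z-o[2])/r[2]
print(ce[i],st[i],o,ray(*ce[i],.11),ray(*ce[i],.10))
print(R)
cv2.imwrite("pics/c.png",im[:,:,::-1])
E
```

```text
1.35 [0.41558723 0.35178145 0.18777567] [ 2.30254727e-01  9.73129570e-01 -7.25122601e-04 -1.03665592e-03] [-0.2872975  -0.18298726 -0.33590898]
[253.55854127 196.64971209] [ 237  177   34   40 1042] [0.34698786 0.38633922 0.33487817] [0.4122653 0.3541041 0.11     ] [0.41516809 0.35267065 0.1       ]
[[ 4.48465202e-01  8.93800292e-01 -2.52575624e-05]
 [ 8.53992102e-01 -4.28483062e-01  2.95126678e-01]
 [ 2.63773489e-01 -1.32375615e-01 -9.55458133e-01]]
```

View pics/c.png

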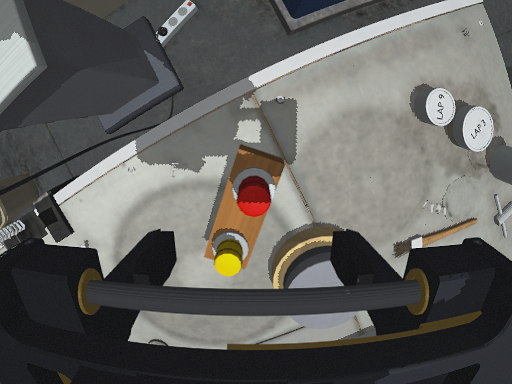

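The wrist view shows the red knob at (254,197), midway between the fingers and clear of them. I'll descend and grip.

jog_arm(
  deltas=[
    [0.04,0,-0.7,0,0,0],
    [0,0,-0.8,0,0,0],
    [0,0,-0.8,0,0,0],
    [0,0,-0.8,0,0,0],
    [0,0,-0.7,0,0,0],
    [0,0,-0.35,0,0,0],
    [0,0,-0.15,0,0,0],
    [0,0,0,0,0,0],
  ],
  grip=0,
)

```text
t: 2.4
position: [0.4176, 0.3519, 0.0816]
ee_rot: [0.23, 0.973, 0.0, 0.0]
force: [-0.3, 0.5, 0.3]
gripper_width: 1.001
finger_force: 0.0
```

jog_arm(
  deltas=[
    [0,0,0,0,0,0],
    [0,0,0,0,0,0],
    [0,0,0,0,0,0],
    [0,0,0,0,0,0],
    [0,0,0,0,0,0],
    [0,0,0,0,0,0],
  ],
  grip=1,
)

```text
t: 3.15
position: [0.4175, 0.3516, 0.0812]
ee_rot: [0.23, 0.973, -0.0, -0.0]
force: [-0.2, -0.0, 0.1]
gripper_width: 0.341
finger_force: 0.0
```

jog_arm(
  deltas=[
    [0,0,0,0,0,0],
    [0,0,0,0,0,0],
    [0,0,0,0,0,0],
    [0,0,0,0,0,0],
  ],
)

```text
t: 3.65
position: [0.4175, 0.3516, 0.0813]
ee_rot: [0.23, 0.973, 0.0, 0.0]
force: [0.0, 0.2, 0.1]
gripper_width: 0.309
finger_force: 30.0
```

The pin is gripped at 30 N. Now I'll lift 80 mm.

jog_arm(
  deltas=[
    [0,0,0.3,0,0,0],
    [0,0,0.5,0,0,0],
    [0,0,0.6,0,0,0],
    [0,0,0.6,0,0,0],
    [0,0,0.6,0,0,0],
    [0,0,0.4,0,0,0],
    [0,0,0.2,0,0,0],
    [0,0,0,0,0,0],
  ],
)

```text
t: 4.65
position: [0.4175, 0.3516, 0.1613]
ee_rot: [0.23, 0.973, 0.0, 0.0]
force: [-0.8, 0.5, -1.8]
gripper_width: 0.314
finger_force: 30.0
```

jog_arm(
  deltas=[
    [0.3,0,0,0,0,0],
    [0.6,0.1,0,0,0,0],
    [0.8,0.1,0,0,0,0],
    [0.8,0.1,0,0,0,0],
    [0.8,0.1,0,0,0,0],
    [0.8,0.1,0,0,0,0],
    [0.8,0.1,0,0,0,0],
    [0.7,0.1,0,0,0,0],
    [0.4,0,0,0,0,0],
    [0,0,0,0,0,0],
  ],
)

```text
t: 5.9
position: [0.5679, 0.3688, 0.1606]
ee_rot: [0.231, 0.973, -0.0, -0.0]
force: [-0.2, -0.1, -2.0]
gripper_width: 0.308
finger_force: 30.0
```

```bash
python3 - <<'E'
from workcell import manip, optics
from h import *
s=manip.get_state(); print(s["t"],s["position"],s["ee_rot"],s["force"])
for n in("side","wrist"):
    d=optics.get_image(n); np.savez(n+"2.npz",**d); im=d["img"]
    if n=="side":
        P=cloud(d); K,R,t=d["K"],d["R"],d["t"]; q=R@np.array([.57,.368,.09])+t; u,v=(K@q/q[2])[:2].astype(int); print(u,v)
        c=im[v-60:v+60,u-80:u+80]; cs=cv2.resize(c,(512,384),interpolation=2)
    else: cw=im
cv2.imwrite("pics/d.png",cv2.resize(np.vstack([cs,cw]),None,fx=.78,fy=.78)[:,:,::-1])
E
```

```text
5.9 [0.56785958 0.36883221 0.16055528] [ 2.30576289e-01  9.73054146e-01 -2.82575251e-04 -3.51902544e-04] [-0.16114814 -0.08019129 -2.01507707]
290 183
```

View pics/d.png

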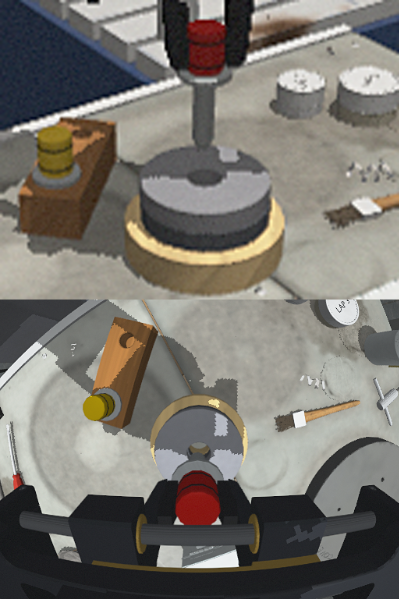

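The pin hangs upright above the hole: in the side crop the shank is at x≈203 and the hole at about (207,178). The depth data should give me the exact offset.

```bash
python3 - <<'E'
from h import *
from scipy.optimize import least_squares as ls
d=dict(np.load("side2.npz")); P=cloud(d); K,R,t=d["K"],d["R"],d["t"]; o=-R.T@t
c=np.array([.569,.369]); r=np.hypot(*(P[...,:2]-c).transpose(2,0,1))
for lo,hi in((.10,.12),(.12,.145),(.10,.145)):
    Q=P[(r<.016)&(P[...,2]>lo)&(P[...,2]<hi)]
    f=ls(lambda p:np.hypot(Q[:,0]-p[0],Q[:,1]-p[1])-.008,c,loss="soft_l1",f_scale=.002); print("shank",len(Q),f.x,np.std(f.fun))
# stack side wall (r=50) z .034-.062
Q=P[(r<.065)&(P[...,2]>.036)&(P[...,2]<.062)&(r>.04)]
f=ls(lambda p:np.hypot(Q[:,0]-p[0],Q[:,1]-p[1])-.05,c,loss="soft_l1",f_scale=.002); print("wall",len(Q),f.x,np.std(f.fun))
for lo,hi in((.032,.046),(.050,.064)):
    q=Q[(Q[:,2]>lo)&(Q[:,2]<hi)];f=ls(lambda p:np.hypot(q[:,0]-p[0],q[:,1]-p[1])-.05,c,loss="soft_l1",f_scale=.002); print(lo,len(q),f.x,np.std(f.fun))
Q=P[(r<.065)&(P[...,2]>.06)&(P[...,2]<.072)]; print("top circ",circ(Q),np.median(Q[:,2]))
# lateral per-row image: shank columns and hole columns, via ray->camera lateral coordinate
m=(r<.03)&(P[...,2]<.056)&(P[...,2]>-.05); v,u=np.nonzero(m)
# overlays: project hole rim (z=.066) & shank axis for candidate
im=d["img"].copy(); s=5; v0,u0=110,230
big=cv2.resize(im[v0:v0+115,u0:u0+120],None,fx=s,fy=s,interpolation=cv2.INTER_CUBIC)
def pj(X): q=(X@R.T+t)@K.T; return ((q[:,:2]/q[:,2:]-[u0,v0]+.5)*s).astype(np.int32)
a=np.linspace(0,2*np.pi,60)
for rad in(.013,.05):
    X=np.c_[.5695+rad*np.cos(a),.3685+rad*np.sin(a),0*a+.066]; cv2.polylines(big,[pj(X)],True,(0,255,0),1)
X=np.array([[.5679,.3688,.0894],[.5679,.3688,.15]]); cv2.polylines(big,[pj(X)],False,(255,255,0),1)
cv2.imwrite("pics/e.png",big[:,:,::-1])
E
```

```text
shank 85 [0.56703879 0.36996952] 0.000923653488839254
shank 99 [0.5673044  0.36996055] 0.0008271995312467677
shank 184 [0.56718828 0.36996185] 0.0008771037106292429
wall 585 [0.57139518 0.37027924] 0.0009514920119908098
0.032 225 [0.57151327 0.37070234] 0.0007803596185370868
0.05 278 [0.57136093 0.36982767] 0.0009718103004095739
top circ [0.5733 0.3695 0.0514] 0.0666389520738387
```

View pics/e.png

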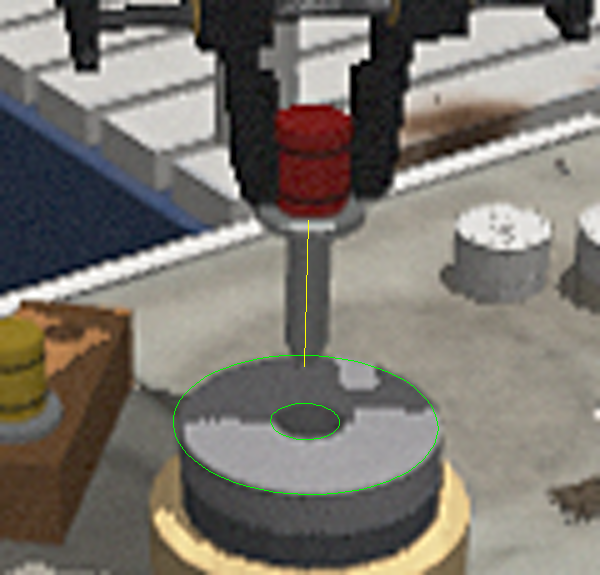

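The overlay agrees sideways. The depth fits and the start offset both put the hole about 3.5 mm further in x, so I'll shift by that and descend slowly.

jog_arm(
  deltas=[
    [0.14,0,0,0,0,0],
    [0,0,-0.2,0,0,0],
    [0,0,-0.2,0,0,0],
    [0,0,-0.2,0,0,0],
    [0,0,-0.2,0,0,0],
    [0,0,-0.2,0,0,0],
    [0,0,-0.2,0,0,0],
    [0,0,-0.2,0,0,0],
    [0,0,-0.2,0,0,0],
    [0,0,0,0,0,0],
  ],
)

```text
t: 7.25
position: [0.5709, 0.3691, 0.1207]
ee_rot: [0.23, 0.973, -0.0, -0.0]
force: [-0.5, -0.1, -1.3]
gripper_width: 0.309
finger_force: 30.0
```

jog_arm(
  deltas=[
    [0,0,-0.15,0,0,0],
    [0,0,-0.15,0,0,0],
    [0,0,-0.15,0,0,0],
    [0,0,-0.15,0,0,0],
    [0,0,-0.15,0,0,0],
    [0,0,-0.15,0,0,0],
    [0,0,0,0,0,0],
  ],
)

```text
t: 8.12
position: [0.5709, 0.3691, 0.0984]
ee_rot: [0.23, 0.973, -0.0, -0.0]
force: [0.0, 0.3, -1.1]
gripper_width: 0.308
finger_force: 30.0
```

```bash
python3 - <<'E'
from workcell import manip, optics
from h import *
from scipy.optimize import least_squares as ls
s=manip.get_state(); print(s["t"],s["position"],s["force"],s["torque"])
d=optics.get_image("side"); P=cloud(d)
c=np.array([.571,.369]); r=np.hypot(*(P[...,:2]-c).transpose(2,0,1))
Q=P[(r<.065)&(P[...,2]>.036)&(P[...,2]<.062)&(r>.04)]
f=ls(lambda p:np.hypot(Q[:,0]-p[0],Q[:,1]-p[1])-.05,c,loss="soft_l1",f_scale=.002); print("wall",f.x)
Q=P[(r<.016)&(P[...,2]>.069)&(P[...,2]<.085)]
f=ls(lambda p:np.hypot(Q[:,0]-p[0],Q[:,1]-p[1])-.008,c,loss="soft_l1",f_scale=.002); print("shank",len(Q),f.x)
E
```

```text
8.125 [0.57090018 0.36909173 0.09836956] [ 0.03005875  0.27657529 -1.10907857] [-0.02172616  0.03890607 -0.05534443]
wall [0.57136024 0.37030513]
shank 46 [0.57077724 0.37041784]
```

It's centred within 1 mm and no force has built up, so I'll continue down.

jog_arm(
  deltas=[
    [0,0,-0.15,0,0,0],
    [0,0,-0.15,0,0,0],
    [0,0,-0.15,0,0,0],
    [0,0,-0.15,0,0,0],
    [0,0,-0.1,0,0,0],
    [0,0,0,0,0,0],
  ],
)

```text
t: 8.93
position: [0.571, 0.3691, 0.081]
ee_rot: [0.23, 0.973, -0.0, -0.0]
force: [0.5, 0.1, -1.6]
gripper_width: 0.31
finger_force: 30.0
```

jog_arm(
  deltas=[
    [0,0,-0.04,0,0,0],
    [0,0,-0.04,0,0,0],
    [0,0,-0.03,0,0,0],
    [0,0,0,0,0,0],
  ],
)

```text
t: 9.43
position: [0.571, 0.3691, 0.0785]
ee_rot: [0.23, 0.973, -0.0, -0.0]
force: [0.1, 0.1, -2.4]
gripper_width: 0.311
finger_force: 30.0
```

jog_arm(
  deltas=[
    [0,0,-0.03,0,0,0],
    [0,0,-0.03,0,0,0],
    [0,0,0,0,0,0],
  ],
)

```text
t: 9.8
position: [0.5711, 0.3691, 0.0773]
ee_rot: [0.23, 0.973, 0.0, 0.0]
force: [-0.5, -1.0, 1.5]
gripper_width: 0.308
finger_force: 30.0
```

jog_arm(
  deltas=[
    [0,0,-0.03,0,0,0],
    [0,0,0,0,0,0],
  ],
)

```text
t: 10.05
position: [0.5711, 0.3691, 0.0773]
ee_rot: [0.23, 0.973, 0.0, 0.0]
force: [-2.5, -1.4, 6.3]
gripper_width: 0.306
finger_force: 30.0
```

The flange is seated: z has stopped changing and the force is rising. I'll press slightly more, then let go.

jog_arm(
  deltas=[
    [0,0,-0.04,0,0,0],
    [0,0,0,0,0,0],
    [0,0,0,0,0,0],
  ],
)

```text
t: 10.42
position: [0.5711, 0.3691, 0.0772]
ee_rot: [0.23, 0.973, 0.0, 0.001]
force: [-5.6, -2.6, 12.2]
gripper_width: 0.304
finger_force: 30.0
```

jog_arm(
  deltas=[
    [0,0,0.05,0,0,0],
    [0,0,0.05,0,0,0],
    [0,0,0,0,0,0],
    [0,0,0,0,0,0],
    [0,0,0,0,0,0],
    [0,0,0,0,0,0],
  ],
  grip=0,
)

```text
t: 11.18
position: [0.571, 0.3691, 0.0777]
ee_rot: [0.23, 0.973, -0.0, -0.0]
force: [-1.0, -0.2, -0.5]
gripper_width: 0.965
finger_force: 0.0
```

jog_arm(
  deltas=[
    [0,0,0.2,0,0,0],
    [0,0,0.6,0,0,0],
    [0,0,0.8,0,0,0],
    [0,0,0.9,0,0,0],
    [0,0,0.9,0,0,0],
    [0,0,0.8,0,0,0],
    [0,0,0.4,0,0,0],
    [0,0,0,0,0,0],
  ],
)

```text
t: 12.18
position: [0.5711, 0.3692, 0.1936]
ee_rot: [0.23, 0.973, 0.0, 0.001]
force: [-0.3, 0.1, -0.4]
gripper_width: 1.001
finger_force: 0.0
```

```bash
python3 - <<'E'
from workcell import manip, optics
from h import *
s=manip.get_state(); print(s["t"],s["position"],s["force"])
d=optics.get_image("side"); P=cloud(d)
r=np.hypot(*(P[...,:2]-[.571,.369]).transpose(2,0,1))
k=P[(r<.018)&(P[...,2]>.07)&(P[...,2]<.13)]; print("knob top",np.percentile(k[:,2],[50,95,99]))
cv2.imwrite("pics/f.png",cv2.resize(d["img"][110:240,200:350],None,fx=4,fy=4,interpolation=2)[:,:,::-1])
E
```

```text
12.175 [0.57113355 0.36922025 0.19360324] [-0.25243413  0.11170496 -0.38901634]
knob top [0.09206561 0.10735307 0.10796363]
```

View pics/f.png

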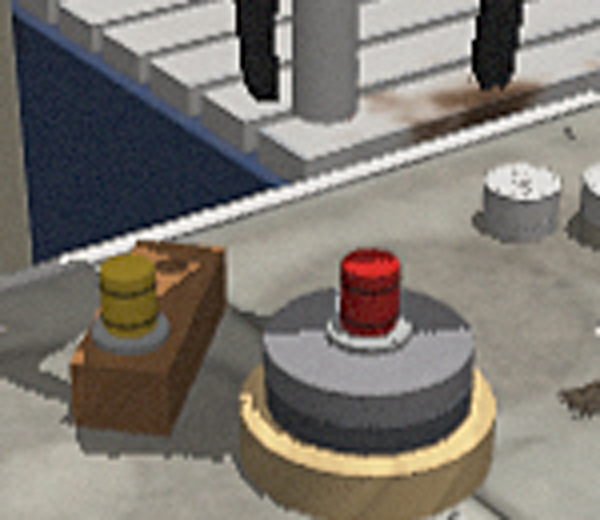

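The picture shows the red pin seated with its flange flat on the grey disc, at about (370,325). The discs are in place, the yellow pin is still in its holder and the gripper is clear. I'll hand the job in.

```bash
python3 -c "
from workcell import manip
print(manip.finish_job())"
```

```text
the job is handed in; nothing more can be done
None
```

The long red-knobbed pin is down through both discs into the board with its flange on the upper disc and released, the discs and yellow pin are still in place, and the job was handed in at about 12 s.

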